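Release the interlock and set the selector

TASK

On the sloped control box, turn the round isolator knob clockwise all the way until it comes up against its stop, which draws the locking bolt out of the selector's notched wheel; feel for the stop and do not strain the knob against it. Then turn the bar-shaped selector clockwise through its quarter turn to the other mark, let go, and leave the things around the box where they are.

Things in the scene. Friction and masses are not known exactly. Their poses are not given: they have to be found in the camera images.
- panel: Sloped face of the grey wedge-shaped control box (290 mm wide, 170 mm deep, 34 mm high in front, 96 mm behind, fixed to the worktop). Origin at the middle of the face. z = outward normal (tipped 0.35 rad towards the robot) and axis of both knobs, x = up the slope, y = left along the face. Knob axes at y = +65 mm (isolator, on a steel housing of 62 mm diameter, 12 mm high) and y = -65 mm (selector).
- isolator_centre (a point): On the axis of the round isolator knob, half-way up its grip. Black fluted cylinder without any mark, 44 mm diameter, wall from 20 mm below this point to 15 mm above. Its angle and stop cannot be seen: it starts 1.7 to 2.6 rad short of a hard stop, clockwise looking onto the face. Friction about 0.1 N m; stays where left.
- isolator_grip (a joint): Twist (rad) of the isolator's grip on its own shaft through a torsion spring of 2 N m per rad, so it shows the torque on the knob: 0 when let go, about +0.05 while it turns clockwise, rising once the shaft is on its stop. Beyond 0.3 either way (0.6 N m) the knob counts as strained.
- bolt (a joint): Travel (m) of the locking bolt, a flat steel bar 9.5 mm wide in two staples between the knobs, at most 15 mm over the face. 0: nose in the notch of the selector's wheel. A cam of the isolator draws it left, only over the last 0.75 rad of the turn, to 0.014 with the isolator on its stop. Below about 0.012 it blocks the selector.
- selector_centre (a point): On the selector's axis, half-way up its bar grip, 130 mm right of the isolator. The face is 32 mm below. Black bar 48 mm long, 13 mm thick, from 17 mm below this point to 16 mm above; under it a notched steel wheel of about 60 mm diameter, its top 22 mm below this point.
- selector (a joint): Angle of the selector (rad): 0 at the start, bar pointing up the slope; grows clockwise looking onto the face, to a stop at 1.4 (second mark, bar across the slope). Friction about 0.08 N m; stays where left. With the bolt in, it has about 0.1 rad of play.
- pot_white_centre (a point): Sample pot with white lid, bystander, 50 mm diameter, 66 mm high, point at its centre; stands beside the box.
- pot_blue_centre (a point): Sample pot with blue lid, bystander, same size, point at its centre; stands beside the box.
- pen_centre (a point): Red pen, bystander, 142 mm long, 12 mm thick, point at its centre; lies in front of the box.
- wand_centre (a point): Flat green test stick, bystander, 150 x 22 x 9 mm, point at its centre; lies beside the left end of the box.

How it is judged:
By the outcome, as a careful person would: the job done as asked, in the order asked, and still so for the second after the job is handed in, with the robot touching nothing.
It also fails if it takes over 69 s, if anything falls off the work surface, if the arm or the gripper's body presses on something with over 40 N, if the wrist force passes 120 N, or if a joint passes its speed limit or range.

ROBOT

A 6-joint arm with a two-finger parallel gripper is mounted at the origin on a cart in front of the work surface, level with it; the furniture and walls round the work are solid. World frame = base frame: x ahead of the robot, y to its left, z up, the work surface at z = 0. Lengths are in m, angles in rad, forces in N, time in s.
With the tool pointing down it reaches from about 0.35 to 0.975 m from the base axis. Payload 7.1 kg.
Tool frame: the origin (TCP) lies at the very end of the fingers, on their centre line; the grasp point (between the pads) lies 19 mm behind it; z points along the fingers, y is the direction in which the jaws open and shut (so a half turn about z gives the same grasp; the last joint's range is limited). The gripper opens to 88 mm and grips with 3 to 60 N. Pads are 20 mm wide; open, the fingers measure 115 mm over their backs; the gripper's body (75 mm by 178 mm) begins 61 mm behind the grasp point.
Start: joints at [-1.29, 0.423, 1.63, -0, 1.089, -0.019], TCP at [0.185, -0.597, 0.223] pointing down, gripper open.
Joint ranges: [-3, 3], [-0.9, 2.11], [0.09, 2.58], [-1.31, 4.45], [0.11, 2.69], [-2.54, 2.54]. Speed limits (rad/s): [2.39, 2.39, 3.01, 3.14, 3.14, 3.14].

INTERFACE

Orientations are given as a unit quaternion [x, y, z, w].
In Python, from bench import state, read_camera, camera_params, hand_in, spot_in gives the robot as it stands.
- The arm moves only by the tool move_arm, never from a script. Its argument "plan" is a list that holds one entry, the list of rows, each a list of 5 numbers: the shift along the world's x, y, z normalised to -1 to 1, where 1 is 5 cm, then the turn about the world's z normalised to -1 to 1, where 1 is 0.1 rad, then the opening, from -1 (shut) to 1 (fully open), so that 0 is half open. In form: [[[tx, ty, tz, turn, fingers], ...]]. A call has 1 to 12 rows; each row shifts and turns the commanded pose from where the row before left it; what a row does not reach is not made up. A row lasts 1/10 s, in which the tool goes at most 50 mm and 8.59 degrees, less where a joint would pass 70% of its speed; a pose out of reach is approached as far as the arm can. A call with a number of a shift or a turn outside -1 to 1 is refused whole. A call with a gripper value outside its range is refused whole. The fingers move at their own pace and stop on an object; "force" is the grip in N (left out, the last holds). Time passes only in rows, so rows that do not move let the fingers close. It gives the time, the measured TCP pose, the force and the opening at its end, in the units of the state.
- state(): the state, without advancing time (a new reading comes with each control period).
- read_camera(name): name is "scene" or "top"; returns (picture, depth): 420x560x3 uint8, red, green, blue; 420x560 float32, m along the optical axis (not along the pixel's ray), 0 where there is no reading.
- camera_params(name): a dict with "K" (3x3 intrinsics, pixels), "R" (3x3) and "t" (3): a world point X has camera coordinates R X + t. Camera axes: x right, y down, z forward; pixel columns grow to the right and rows downward; lengths in m; the calibration is good to about 2 mm. A picture is of the moment at which its call begins. camera_params takes no time and is no camera call.
- hand_in(): hands the job in, once; it reports no verdict.
Trained networks look in the newest picture that a camera, given by its name, has taken for a name from the list of things; names that differ only in an ending like _2 or _b are one class to them, and where a whole thing is asked for, a point or a joint stands for the part that bears it (a point fixed in the world has none). Each returns a list of dicts, best first, with "score" (0 to 1); they miss things now and then, are a little off and sometimes report something else, mostly with a low value. They report only what shows in the picture. A call takes as long as a camera call.
- spot_in(target, camera): "extent" ([left, top, width, height] in pixels, round what is visible of it).
The state is a dict: "time_s": time; "joints": joint angles; "joint_velocities": joint speeds; "tau": joint torques, N m; "tool_pos": TCP position; "tool_rot": TCP orientation; "contact_force": force on the tool from outside, world axes, zero at the start; "ft_torque": the same for the moment, N m; "finger_gap": opening from 0.0 (shut) to 1.0 (fully open).
Only numpy, scipy, OpenCV 4.12 (cv2) and the standard library are available. Lean on these libraries where they do the work, as an engineer would, in place of code of your own. Each camera call takes 0.05 s, during which the arm holds its last target. There are 200 camera calls.

## Working session

There is one attempt and no reset: what is moved stays moved. The work goes in short steps, Python scripts to look and compute and a tool call to move; the robot and the scene stay as the last step left them, time stands still between calls to the robot, and variables do not carry over. Pictures are saved under pics/ and viewed, about 8 in all and at most 12, crops included, and the job is handed in when it is done.

Besides the shell and the picture viewer there is one more tool, called after "Emit:" in YAML: its name, and indented under it one key for each argument. move_arm: Moves the arm, as the interface text tells. Its arguments: {"type":"object","properties":{"plan":{"type":"array","items":{"type":"array","items":{"type":"array","items":{"type":"number"}}}},"force":{"type":"number"}},"required":["plan"]}

```bash
mkdir -p pics; ls; cat > h.py <<'E'
import numpy as np, cv2
from bench import *
def snap(n,f=None):
    im,d=read_camera(n)
    if f: cv2.imwrite('pics/'+f,im[:,:,::-1])
    return im,d
def w(n,u,v,z):
    c=camera_params(n);K,R,t=map(np.array,(c['K'],c['R'],c['t']))
    return R.T@(np.linalg.inv(K)@np.array([u,v,1.])*z-t)
def px(n,X):
    c=camera_params(n);p=np.array(c['K'])@(np.array(c['R'])@X+np.array(c['t']));return p[:2]/p[2]
def cloud(n,d):
    c=camera_params(n);K,R,t=map(np.array,(c['K'],c['R'],c['t']))
    v,u=np.mgrid[:d.shape[0],:d.shape[1]]
    P=np.stack([u*d,v*d,d],-1)@np.linalg.inv(K).T
    return (P-t)@R
E
python3 - <<'E'
from h import *
np.set_printoptions(precision=4,suppress=True)
for n in('top','scene'):
    im,d=snap(n,n+'1.png')
    C=cloud(n,d); np.save(n+'C.npy',C)
    for t in('panel','isolator_centre','selector_centre','bolt','pot_white_centre','pot_blue_centre','pen_centre','wand_centre'):
        for r in spot_in(t,n)[:1]:
            x,y,ww,hh=r['extent'];u,v=int(x+ww/2),int(y+hh/2)
            print(n,t,r['score'],np.round(r['extent']),C[v,u])
print(state())
E
```

```text
pics
top panel 0.56 [276. 153. 119.  84.] [ 0.5637 -0.0762  0.0722]
top isolator_centre 0.95 [274. 152. 120.  82.] [ 0.57   -0.0722  0.0657]
top bolt 0.5 [278. 234.  49.  13.] [ 0.461  -0.0002  0.0004]
top pot_white_centre 0.84 [398. 200.  29.  19.] [ 0.5339 -0.2663  0.0639]
top pot_blue_centre 0.7 [242. 156.  21.  21.] [0.6353 0.1277 0.0657]
top pen_centre 0.57 [281. 237.  45.  11.] [ 0.4524 -0.0023  0.0105]
top wand_centre 0.58 [196. 183.  53.  11.] [0.5889 0.2106 0.0149]
scene panel 0.67 [254. 140. 132.  94.] [ 0.5564 -0.055   0.0672]
scene isolator_centre 0.87 [250. 140. 139.  93.] [ 0.5613 -0.0563  0.0664]
scene selector_centre 0.84 [333. 155.  23.  28.] [ 0.5582 -0.1283  0.0854]
scene bolt 0.41 [310. 175.  30.  15.] [ 0.5592 -0.0721  0.0714]
scene pot_white_centre 0.95 [379. 152.  24.  24.] [ 0.5244 -0.2544  0.0603]
scene pot_blue_centre 0.93 [220. 195.  23.  38.] [0.6161 0.1415 0.0565]
scene wand_centre 0.83 [179. 235.  66.  33.] [0.587  0.211  0.0104]
{'time_s': 0.9, 'joints': array([-1.29  ,  0.4231,  1.6299,  0.    ,  1.0886, -0.019 ]), 'joint_velocities': array([ 0.0005, -0.    , -0.0002, -0.0008,  0.0004,  0.0004]), 'tau': array([  0.0009, -54.4554, -27.4051,   0.0644,   0.0167,  -0.    ]), 'tool_pos': array([ 0.1846, -0.5971,  0.2227]), 'tool_rot': array([0.9888, 0.1493, 0.    , 0.    ]), 'contact_force': array([-1.1884, -0.6046,  0.6483]), 'ft_torque': array([ 0.0554, -0.0272, -0.0244]), 'finger_gap': 1.000766206282529}
```

```bash
python3 - <<'E'
from h import *
a=cv2.imread('pics/top1.png');b=cv2.imread('pics/scene1.png')
A=cv2.resize(a[130:260,180:440],None,fx=3,fy=2.3,interpolation=3)[:, :780]
B=cv2.resize(b[120:250,180:440],None,fx=3,fy=2.3,interpolation=3)[:, :780]
cv2.imwrite('pics/both1.png',np.vstack([A,B]))
# panel fit
for n in('top','scene'):
    C=np.load(n+'C.npy')
    P=C.reshape(-1,3)
    m=(P[:,0]>.45)&(P[:,0]<.7)&(P[:,1]>-.22)&(P[:,1]<.1)&(P[:,2]>.03)&(P[:,2]<.16)
    Q=P[m]
    # plane z = z0+tan(.35)x residual
    r=Q[:,2]-np.tan(.35)*Q[:,0]
    h,e=np.histogram(r*np.cos(.35),bins=np.arange(-.2,0.0,.003));k=h.argmax();print(n,e[k],h[max(0,k-2):])
    S=Q[np.abs(r*np.cos(.35)-e[k]-.0015)<.004]
    print('face',S.min(0),S.max(0),np.percentile(S,[1,99],axis=0),np.linalg.lstsq(np.c_[S[:,:2],np.ones(len(S))],S[:,2],rcond=None)[0])
    H=r*np.cos(.35)-e[k]-.0015
    for lo,hi in((.02,.035),(.035,.055)):
        T=Q[(H>lo)&(H<hi)]
        for s in(1,-1):
            U=T[(T[:,1]+.07)*s>0]; print(lo,s,len(U),np.round(np.percentile(U,[3,50,97],axis=0),4).tolist() if len(U) else '')
E
```

```text
top -0.13099999999999995 [1445 1580 1581 1255  423  192   76   25    7    9    3    5    8   14
   45  147   96   47   46    3    0    0    0    0    0    0    0    0
    0    0    0    0    0    0    0    0    0    0    0    0    0    0
    0    0    0]
face [ 0.45896755 -0.21963078  0.03171143] [0.66479525 0.06937518 0.10232863] [[ 0.46834687 -0.21379866  0.03419826]
 [ 0.65391221  0.01941365  0.09975298]] [ 0.36290475 -0.02271439 -0.13964488]
0.02 1 19 [[0.5635, -0.0232, 0.0968], [0.5791, -0.0008, 0.1067], [0.5862, 0.0157, 0.1104]]
0.02 -1 22 [[0.5306, -0.1381, 0.0828], [0.5535, -0.1278, 0.0936], [0.5686, -0.124, 0.1044]]
0.035 1 261 [[0.5433, -0.0219, 0.1011], [0.5596, -0.0034, 0.1089], [0.5778, 0.0159, 0.1154]]
0.035 -1 119 [[0.5205, -0.1389, 0.098], [0.5411, -0.1311, 0.108], [0.5619, -0.1243, 0.117]]
scene -0.13699999999999996 [ 311 1444 1493 1475 1346 1282  494  232   98   63   26   35   36   28
   39   37   42  158  136   33   61    7    0    0    0    0    0    0
    0    0    0    0    0    0    0    0    0    0    0    0    0    0
    0    0    0    0    0]
face [ 0.47052458 -0.16657499  0.03069779] [0.67439491 0.08896658 0.10232446] [[ 0.48486396 -0.11671972  0.0344742 ]
 [ 0.66621167  0.08262866  0.09946442]] [ 0.36190519 -0.03733722 -0.14273801]
0.02 1 92 [[0.5447, -0.0175, 0.0788], [0.5542, 0.0103, 0.0881], [0.5777, 0.0172, 0.0988]]
0.02 -1 99 [[0.5265, -0.1315, 0.0757], [0.5511, -0.1273, 0.0826], [0.5676, -0.0857, 0.0954]]
0.035 1 321 [[0.5418, -0.0221, 0.0957], [0.5583, -0.0013, 0.1084], [0.5775, 0.0165, 0.1154]]
0.035 -1 169 [[0.5201, -0.137, 0.0886], [0.5392, -0.1286, 0.1034], [0.5632, -0.1239, 0.1151]]
```

View pics/both1.png

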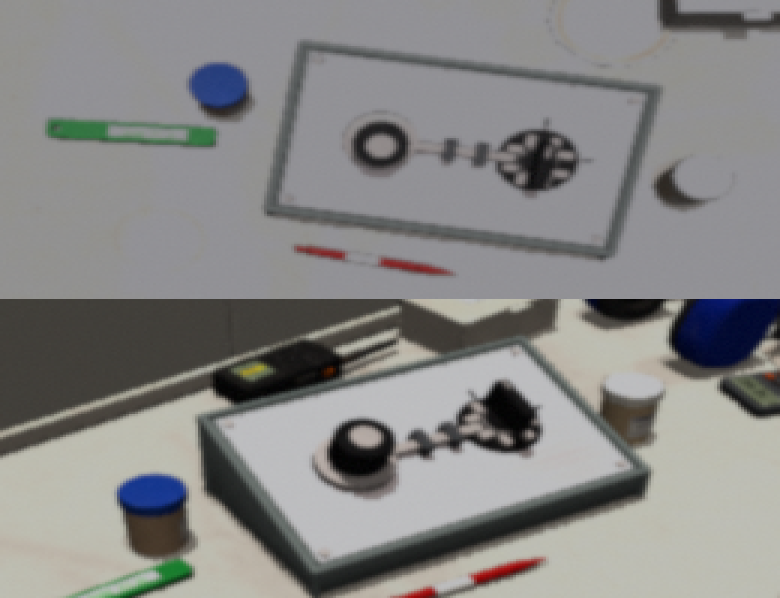

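```bash
cat > fit.py <<'E'
from h import *
np.set_printoptions(precision=4,suppress=True)
for n in('top','scene'):
    P=np.load(n+'C.npy').reshape(-1,3)
    a=-.165; 
    c=np.array([.558,-.066])
    q=(P[:,:2]-c)@np.array([[np.cos(a),-np.sin(a)],[np.sin(a),np.cos(a)]])
    Q=P[(abs(q[:,0])<.065)&(abs(q[:,1])<.125)&(P[:,2]>.03)]
    S=Q
    z=.35
    f=np.array([np.tan(.35)*np.cos(a),np.tan(.35)*np.sin(a),-.145]);f[2]=np.median(Q[:,2]-Q[:,:2]@f[:2])
    for k in range(8):
        r=Q[:,2]-np.c_[Q[:,:2],np.ones(len(Q))]@f
        S=Q[abs(r)<(.012 if k<4 else .004)]
        f=np.linalg.lstsq(np.c_[S[:,:2],np.ones(len(S))],S[:,2],rcond=None)[0]
    nn=np.array([-f[0],-f[1],1]);nn/=np.linalg.norm(nn)
    print(n,f,'tilt',np.arccos(nn[2]),'yaw',np.arctan2(f[1],f[0]),len(S),len(Q))
    h=(Q[:,2]-np.c_[Q[:,:2],np.ones(len(Q))]@f)*nn[2]
    ya=np.array([-np.sin(-.17),np.cos(-.17),0])
    for s,lo,hi in((1,.044,.056),(-1,.044,.056),(1,.03,.07),(-1,.03,.07)):
        T=Q[(h>lo)&(h<hi)&((Q[:,1]+.066)*s>0)]; hh=h[(h>lo)&(h<hi)&((Q[:,1]+.066)*s>0)]
        (cx,cy),(w1,w2),an=cv2.minAreaRect(T[:,:2].astype(np.float32)*1000)
        print(s,lo,len(T),'h',np.median(hh),'mean',T.mean(0),'mid',(T.min(0)+T.max(0))/2,'rect',cx,cy,w1,w2,an)
E
python3 fit.py
```

```text
top [ 0.3618 -0.0565 -0.144 ] tilt 0.35098354128812675 yaw -0.15506768294078768 4413 5594
1 0.044 249 h 0.04688898966995956 mean [ 0.5603 -0.0037  0.1089] mid [ 0.5605 -0.0029  0.1084] rect 560.166015625 -3.7567481994628906 40.47651290893555 40.64668655395508 32.32670974731445
-1 0.044 93 h 0.0470644984352243 mean [ 0.5403 -0.1318  0.1089] mid [ 0.5417 -0.1313  0.1087] rect 541.2536010742188 -132.13949584960938 12.488022804260254 43.105934143066406 80.1898422241211
1 0.03 277 h 0.046591937998417605 mean [ 0.5612 -0.0036  0.1086] mid [ 0.5629 -0.0032  0.1065] rect 562.0714111328125 -3.6071548461914062 43.13408660888672 42.84135818481445 77.98003387451172
-1 0.03 128 h 0.04613415674232552 mean [ 0.542  -0.1311  0.1073] mid [ 0.5443 -0.1324  0.1041] rect 543.9425048828125 -132.55035400390625 13.41507625579834 48.60028076171875 81.2509536743164
scene [ 0.3621 -0.0556 -0.1432] tilt 0.3511260500107472 yaw -0.15243455289686614 4168 5521
1 0.044 263 h 0.04660922143062151 mean [ 0.5596 -0.0034  0.1092] mid [ 0.5602 -0.0049  0.1092] rect 559.7304077148438 -3.477642059326172 40.3769645690918 41.2662353515625 50.90631103515625
-1 0.044 90 h 0.0470018968752282 mean [ 0.5395 -0.1313  0.1096] mid [ 0.5403 -0.1329  0.1093] rect 541.0949096679688 -132.23745727539062 12.10676383972168 46.39091491699219 78.22976684570312
1 0.03 356 h 0.04580693148733006 mean [ 0.5586 -0.0004  0.1062] mid [ 0.5611 -0.0038  0.1023] rect 561.099365234375 -1.8468132019042969 44.55127716064453 41.27886962890625 50.59407424926758
-1 0.03 178 h 0.04405654306350517 mean [ 0.5402 -0.1293  0.1045] mid [ 0.5424 -0.1323  0.1026] rect 542.2022094726562 -131.68606567382812 13.76466178894043 48.498138427734375 79.84908294677734
```

The two cameras agree on the box: the isolator centre is at about (0.565, -0.004, 0.095), the selector centre at about (0.546, -0.133, 0.094), and the box yaw is about -0.152. The knob spacing comes out at 0.130 m, as given. In the picture, the selector bar points up the slope with the bolt between the two knobs.

Emit:
move_arm:
  plan:
    - [[0.37,0.58,0,0,0.4],[0.37,0.58,0,0,0.4],[0.37,0.58,0,0,0.4],[0.37,0.58,0,0,0.4],[0.37,0.58,0,0,0.4],[0.37,0.58,0,0,0.4],[0.37,0.58,0,0,0.4],[0.37,0.58,0,0,0.4],[0.37,0.58,0,0,0.4],[0.37,0.58,0,0,0.4]]
  force: 12

```text
time_s: 1.9
tool_pos: [0.3703, -0.306, 0.2229]
tool_rot: [0.989, 0.149, 0.0, 0.0]
contact_force: [0.3, -0.2, -0.3]
finger_gap: 0.697
```

Emit:
move_arm:
  plan:
    - [[0.37,0.58,0,0,0.4],[0.37,0.58,0,0,0.4],[0.37,0.58,0,0,0.4],[0.37,0.58,0,0,0.4],[0.37,0.58,0,0,0.4],[0.37,0.58,0,0,0.4],[0.37,0.58,0,0,0.4],[0.37,0.58,0,0,0.4],[0.37,0.58,0,0,0.4],[0.37,0.58,0,0,0.4],[0,0,0,0,0.4],[0,0,0,0,0.4]]

```text
time_s: 3.1
tool_pos: [0.5545, -0.0167, 0.2225]
tool_rot: [0.989, 0.15, -0.0, 0.0]
contact_force: [1.0, 0.4, -0.6]
finger_gap: 0.698
```

Emit:
move_arm:
  plan:
    - [[0.18,0.25,-0.4,0,0.4],[0,0,-0.45,0,0.4],[0,0,-0.45,0,0.4],[0,0,-0.45,0,0.4],[0,0,-0.45,0,0.4],[0,0,-0.45,0,0.4],[0,0,0,0,0.4],[0,0,0,0,0.4]]

```text
time_s: 3.9
tool_pos: [0.5631, -0.0055, 0.0904]
tool_rot: [0.989, 0.149, -0.0, -0.0]
contact_force: [1.1, -0.1, 0.2]
finger_gap: 0.697
```

```bash
python3 - <<'E'
from h import *
s=state();print(s['ft_torque'],s['tool_pos'],s['contact_force'],s['joints'])
im,d=snap('scene');im2,d=snap('top')
f=lambda a:cv2.resize(a[100:210,230:390],None,fx=3.7,fy=2.7,interpolation=3)
cv2.imwrite('pics/b2.png',np.vstack([f(im2[30:]),f(im)])[:,:,::-1])
E
```

```text
[0.03551668 0.00547505 0.00843576] [ 0.56312797 -0.00551548  0.09038091] [ 1.10272129 -0.14266014  0.15754348] [-3.08690456e-02  5.20168692e-01  1.84764447e+00 -1.49526016e-04
  7.74687638e-01  1.24136511e+00]
```

View pics/b2.png

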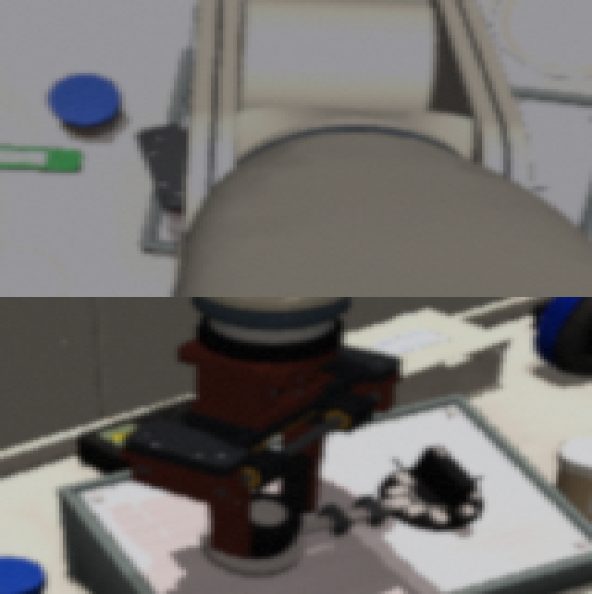

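The scene view shows the open fingers straddling the isolator knob at about (255,520), and nothing is touching. Next I close gently and make the first stroke.

Emit:
move_arm:
  plan:
    - [[0,0.03,0,0,-1],[0,0,0,0,-1],[0,0,0,0,-1],[0,0,0,0,-1],[0,0,0,0,-1]]
  force: 12

```text
time_s: 4.5
tool_pos: [0.5649, -0.0044, 0.0914]
tool_rot: [0.989, 0.15, 0.001, 0.001]
contact_force: [0.1, -8.6, 4.3]
finger_gap: 0.522
```

```bash
python3 - <<'E'
from h import *
s=state();print(s['ft_torque'],s['tool_pos'],s['contact_force'],s['finger_gap'])
E
```

```text
[-1.42265523 -0.15781008 -0.04184902] [ 0.56487064 -0.00439021  0.0913841 ] [ 0.14632959 -8.60174766  4.27620077] 0.5217160720630278
```

Emit:
move_arm:
  plan:
    - [[0,0,0,-0.7,-1],[0,0,0,-0.7,-1],[0,0,0,-0.7,-1]]

```text
time_s: 4.8
tool_pos: [0.5653, -0.0042, 0.0911]
tool_rot: [0.999, 0.044, 0.002, 0.001]
contact_force: [3.2, -7.7, -0.9]
finger_gap: 0.505
```

```bash
python3 - <<'E'
from h import *
s=state();print(s['ft_torque'],s['tool_pos'],s['contact_force'],s['finger_gap'],s['tool_rot'])
E
```

```text
[-1.18051214 -0.51276741  0.14454098] [ 0.56525736 -0.00415483  0.09107293] [ 3.19549423 -7.70227362 -0.85911375] 0.5047384755495453 [9.99031670e-01 4.39498445e-02 1.81227195e-03 9.21113231e-04]
```

Emit:
move_arm:
  plan:
    - [[0,-0.03,0,-0.7,-1],[0,0,0,-0.7,-1],[0,0,0,-0.7,-1],[0,0,0,-0.7,-1],[0,0,0,-0.7,-1],[0,0,0,-0.7,-1],[0,0,0,-0.7,-1],[0,0,0,-0.7,-1],[0,0,0,-0.7,-1],[0,0,0,-0.7,-1]]

```text
time_s: 5.8
tool_pos: [0.5648, -0.0042, 0.0913]
tool_rot: [0.953, -0.301, 0.001, -0.001]
contact_force: [-0.3, 1.3, 4.3]
finger_gap: 0.511
```

```bash
cat > q.py <<'E'
from h import *
np.set_printoptions(precision=3,suppress=True)
s=state();r=s['tool_rot']
print(s['time_s'],'yaw',2*np.arctan2(r[1],r[0]),'M',s['ft_torque'],'p',s['tool_pos'],'F',s['contact_force'],'g',s['finger_gap'],'j6',s['joints'][5])
E
python3 q.py
```

```text
5.8 yaw -0.6124482563613534 M [ 0.737 -0.253  0.298] p [ 0.565 -0.004  0.091] F [-0.25   1.314  4.303] g 0.510933288299081 j6 2.1540518033579743
```

Emit:
move_arm:
  plan:
    - [[0,0,0,0,0.4],[0,0,0,0,0.4],[0,0,0,0,0.4],[0,0,0,1,0.4],[0,0,0,1,0.4],[0,0,0,1,0.4],[0,0,0,1,0.4],[0,0,0,1,0.4],[0,0,0,1,0.4],[0,0,0,1,0.4],[0,0,0,1,0.4],[0,0,0,0.5,0.4]]

```text
time_s: 7.0
tool_pos: [0.5634, -0.0046, 0.09]
tool_rot: [0.993, 0.122, -0.0, -0.0]
contact_force: [0.4, -0.3, -0.5]
finger_gap: 0.701
```

```bash
cat >> q.py <<'E'
M,F=s['ft_torque'],s['contact_force'];n=np.array([-.339,.052,.939])
for L in(.13,.16,.2): print('axial',L,n@(M-np.cross([0,0,-L],F)),end=' ')
E
python3 q.py
```

```text
7.0 yaw 0.2442804812527237 M [ 0.02  -0.05  -0.014] p [ 0.563 -0.005  0.09 ] F [ 0.419 -0.309 -0.47 ] g 0.7011327930379958 j6 1.2971982997390348
axial 0.13 -0.033359992835664834 axial 0.16 -0.03584564624058563 axial 0.2 -0.03915985078048
```

Emit:
move_arm:
  plan:
    - [[0,0,0,0,-1],[0,0,0,0,-1],[0,0,0,0,-1],[0,0,0,0,-1],[0,0,0,0,-1]]

```text
time_s: 7.5
tool_pos: [0.5637, -0.005, 0.0902]
tool_rot: [0.993, 0.119, 0.0, 0.0]
contact_force: [1.3, -5.3, -0.2]
finger_gap: 0.52
```

```bash
python3 q.py
```

```text
7.5 yaw 0.2395613380791559 M [-0.886 -0.039 -0.027] p [ 0.564 -0.005  0.09 ] F [ 1.338 -5.281 -0.179] g 0.5201503998657081 j6 1.3020092038047615
axial 0.13 0.04958571360761363 axial 0.16 -0.002030186646912057 axial 0.2 -0.07085138698627962
```

Emit:
move_arm:
  plan:
    - [[0,0,0,-0.7,-1],[0,0,0,-0.7,-1],[0,0,0,-0.7,-1],[0,0,0,-0.7,-1],[0,0,0,-0.7,-1],[0,0,0,-0.7,-1]]

```text
time_s: 8.1
tool_pos: [0.5636, -0.0043, 0.0902]
tool_rot: [0.996, -0.091, -0.0, -0.0]
contact_force: [0.8, 0.8, -0.3]
finger_gap: 0.498
```

```bash
python3 q.py
```

```text
8.1 yaw -0.1832323535386313 M [ 0.307 -0.099  0.249] p [ 0.564 -0.004  0.09 ] F [ 0.798  0.835 -0.282] g 0.4981301322538404 j6 1.7244736943669723
axial 0.13 0.16658076204794353 axial 0.16 0.17631613681516353 axial 0.2 0.18929663650479026
```

Emit:
move_arm:
  plan:
    - [[0,0,0,-0.6,-1],[0,0,0,-0.6,-1],[0,0,0,-0.6,-1],[0,0,0,-0.6,-1],[0,0,0,0,-1]]

```text
time_s: 8.6
tool_pos: [0.5637, -0.0039, 0.0904]
tool_rot: [0.978, -0.209, 0.0, -0.001]
contact_force: [-0.9, 3.0, 2.7]
finger_gap: 0.507
```

```bash
python3 q.py
```

```text
8.6 yaw -0.4208502950915869 M [ 0.844 -0.108  0.263] p [ 0.564 -0.004  0.09 ] F [-0.872  2.964  2.714] g 0.5069192230324477 j6 1.9620275210380043
axial 0.13 0.07999486958504769 axial 0.16 0.10877739309273311 axial 0.2 0.14715409110298036
```

Emit:
move_arm:
  plan:
    - [[0,0,0,-0.6,-1],[0,0,0,-0.6,-1],[0,0,0,0,-1]]

```text
time_s: 8.9
tool_pos: [0.5639, -0.0038, 0.0905]
tool_rot: [0.964, -0.266, 0.0, -0.001]
contact_force: [-0.8, 5.1, 4.1]
finger_gap: 0.511
```

```bash
python3 q.py
```

```text
8.9 yaw -0.5393108006165029 M [ 1.345 -0.122  0.283] p [ 0.564 -0.004  0.091] F [-0.783  5.14   4.093] g 0.5110216413691537 j6 2.080575013381608
axial 0.13 0.025069886730844933 axial 0.16 0.07611814516784986 axial 0.2 0.1441824897505231
```

Emit:
move_arm:
  plan:
    - [[0,0,0,0,0.4],[0,0,0,0,0.4],[0,0,0,0,0.4],[0,0,0,1,0.4],[0,0,0,1,0.4],[0,0,0,1,0.4],[0,0,0,1,0.4],[0,0,0,1,0.4],[0,0,0,1,0.4],[0,0,0,1,0.4],[0,0,0,0,0.4]]

```text
time_s: 10.0
tool_pos: [0.5634, -0.0048, 0.09]
tool_rot: [0.997, 0.08, -0.0, 0.0]
contact_force: [-0.1, -0.0, -0.7]
finger_gap: 0.698
```

```bash
python3 - <<'E'
from h import *
im,d=snap('scene')
f=lambda a:cv2.resize(a[150:210,280:390],None,fx=6,fy=6,interpolation=3)
a=cv2.imread('pics/scene1.png')
cv2.imwrite('pics/b3.png',np.hstack([f(a),f(im)[:,:,::-1]])[:, ::1] if 0 else cv2.resize(np.vstack([f(a),f(im)[:,:,::-1]]),(550,600)))
E
python3 q.py
```

```text
10.05 yaw 0.15792656885403675 M [ 0.003 -0.005  0.017] p [ 0.563 -0.005  0.09 ] F [-0.143  0.209 -0.977] g 0.6954204077152516 j6 1.3834651420090387
axial 0.13 0.023278464731139512 axial 0.16 0.025177452459116328 axial 0.2 0.027709436096418745
```

View pics/b3.png

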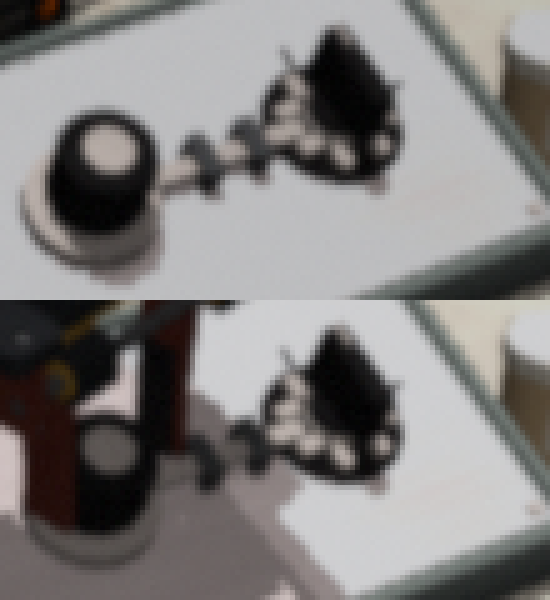

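The bolt nose at about (275,430) still sits in the notch, as expected at roughly 1.6 rad. I continue in short steps and check the torque after each.

Emit:
move_arm:
  plan:
    - [[0,0,0,0,-1],[0,0,0,0,-1],[0,0,0,0,-1],[0,0,0,0,-1],[0,0,0,-0.6,-1],[0,0,0,-0.6,-1],[0,0,0,0,-1]]

```text
time_s: 10.75
tool_pos: [0.5636, -0.0047, 0.0902]
tool_rot: [1.0, 0.02, -0.0, 0.0]
contact_force: [-1.5, -3.4, 0.0]
finger_gap: 0.506
```

```bash
python3 q.py
```

```text
10.75 yaw 0.03928199386232612 M [-0.383  0.111  0.087] p [ 0.564 -0.005  0.09 ] F [-1.53  -3.356  0.009] g 0.5055857974224118 j6 1.502316458879186
axial 0.13 0.05882403895541536 axial 0.16 0.022309409664213374 axial 0.2 -0.026376762724055917
```

Emit:
move_arm:
  plan:
    - [[0,0,0,-0.6,-1],[0,0,0,-0.6,-1],[0,0,0,0,-1]]

```text
time_s: 11.05
tool_pos: [0.5637, -0.0046, 0.0902]
tool_rot: [0.999, -0.04, 0.0, 0.0]
contact_force: [0.4, -2.2, 0.8]
finger_gap: 0.498
```

```bash
python3 q.py
```

```text
11.05 yaw -0.07919989655891542 M [-0.195  0.02   0.158] p [ 0.564 -0.005  0.09 ] F [ 0.427 -2.225  0.756] g 0.49837844158910427 j6 1.6207824033657914
axial 0.13 0.12048523926977178 axial 0.16 0.09851873393846615 axial 0.2 0.06923006016339195
```

Emit:
move_arm:
  plan:
    - [[0,0,0,-0.5,-1],[0,0,0,-0.5,-1],[0,0,0,0,-1]]

```text
time_s: 11.35
tool_pos: [0.5636, -0.0044, 0.0902]
tool_rot: [0.996, -0.089, -0.0, -0.0]
contact_force: [-0.6, 0.6, 0.5]
finger_gap: 0.499
```

```bash
python3 q.py
```

```text
11.35 yaw -0.1783354762162877 M [0.306 0.003 0.21 ] p [ 0.564 -0.004  0.09 ] F [-0.571  0.58   0.461] g 0.4985372827929354 j6 1.719720466336074
axial 0.13 0.11538828893293447 axial 0.16 0.12039228716933613 axial 0.2 0.1270642848178717
```

Emit:
move_arm:
  plan:
    - [[0,0,0,-0.5,-1],[0,0,0,-0.5,-1],[0,0,0,0,-1]]

```text
time_s: 11.65
tool_pos: [0.5637, -0.0041, 0.0903]
tool_rot: [0.99, -0.139, 0.0, -0.0]
contact_force: [-0.2, 2.4, 1.3]
finger_gap: 0.497
```

```bash
python3 q.py
```

```text
11.65 yaw -0.27800430891853684 M [ 0.82  -0.124  0.275] p [ 0.564 -0.004  0.09 ] F [-0.232  2.45   1.275] g 0.49715009451364817 j6 1.819307697422539
axial 0.13 0.07997838963661554 axial 0.16 0.10453254356001941 axial 0.2 0.1372714154578913
```

Emit:
move_arm:
  plan:
    - [[0,0,0,-0.5,-1],[0,0,0,-0.5,-1],[0,0,0,0,-1]]

```text
time_s: 11.95
tool_pos: [0.5637, -0.004, 0.0904]
tool_rot: [0.982, -0.188, 0.0, -0.0]
contact_force: [-1.1, 4.7, 2.2]
finger_gap: 0.505
```

```bash
python3 q.py
```

```text
11.95 yaw -0.37781842026159496 M [ 1.237 -0.044  0.256] p [ 0.564 -0.004  0.09 ] F [-1.129  4.748  2.237] g 0.504903362540223 j6 1.9191349652688385
axial 0.13 0.020448468074464505 axial 0.16 0.06697899707452797 axial 0.2 0.1290197024079459
```

Emit:
move_arm:
  plan:
    - [[0,0,0,-0.5,-1],[0,0,0,-0.5,-1],[0,0,0,0,-1]]

```text
time_s: 12.25
tool_pos: [0.5639, -0.004, 0.0905]
tool_rot: [0.972, -0.237, 0.0, -0.0]
contact_force: [0.0, 5.3, 3.5]
finger_gap: 0.508
```

```bash
python3 q.py
```

```text
12.25 yaw -0.477659573438875 M [ 1.51  -0.082  0.319] p [ 0.564 -0.004  0.09 ] F [0.009 5.302 3.48 ] g 0.5078615871351558 j6 2.0190177222224235
axial 0.13 0.017467296053297363 axial 0.16 0.07140356295473424 axial 0.2 0.14331858548998336
```

Emit:
move_arm:
  plan:
    - [[0,0,0,0,0.4],[0,0,0,0,0.4],[0,0,0,0,0.4],[0,-0.01,0,1,0.4],[0,0,0,1,0.4],[0,0,0,1,0.4],[0,0,0,1,0.4],[0,0,0,1,0.4],[0,0,0,0.5,0.4],[0,0,0,0,0.4]]

```text
time_s: 13.25
tool_pos: [0.5635, -0.0053, 0.09]
tool_rot: [0.999, 0.035, -0.0, 0.0]
contact_force: [-0.5, -0.5, -0.0]
finger_gap: 0.702
```

```bash
python3 - <<'E'
from h import *
im,d=snap('scene')
f=lambda a:cv2.resize(a[155:195,305:375],None,fx=8,fy=7,interpolation=3)
a=cv2.imread('pics/scene1.png')
b=im[:,:,::-1].astype(float); cv2.imwrite('pics/scene4.png',im[:,:,::-1])
g=np.clip(f(im)[:,:,::-1].astype(float)*1.5,0,255).astype(np.uint8)
cv2.imwrite('pics/b4.png',np.vstack([f(a),g]))
E
python3 q.py
```

```text
13.3 yaw 0.06895376740857453 M [ 0.046 -0.053 -0.02 ] p [ 0.564 -0.005  0.09 ] F [-0.14  -1.099 -0.078] g 0.6989681529546476 j6 1.4715345197588594
axial 0.13 -0.08635654863732053 axial 0.16 -0.0977504873549883 axial 0.2 -0.11294240564521198
```

View pics/b4.png

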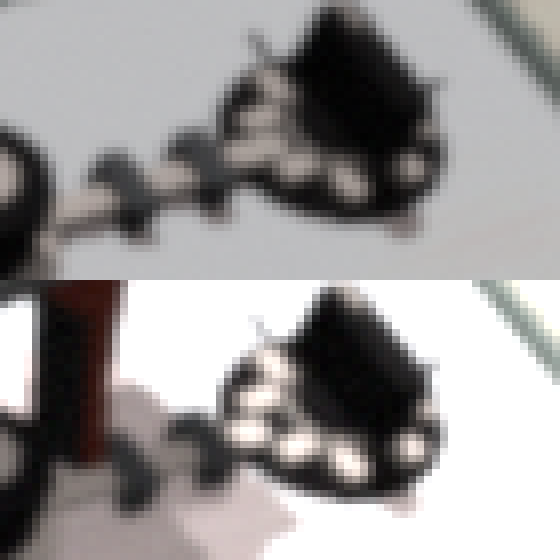

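The nose region at about (250,430) looks a little different, so the bolt is probably partly drawn. I keep feeling for the stop.

Emit:
move_arm:
  plan:
    - [[0,0,0,0,-1],[0,0,0,0,-1],[0,0,0,0,-1],[0,0,0,0,-1],[0,0,0,-0.5,-1],[0,0,0,-0.5,-1],[0,0,0,0,-1]]

```text
time_s: 14.0
tool_pos: [0.5634, -0.0049, 0.0903]
tool_rot: [1.0, -0.015, -0.0, -0.0]
contact_force: [-1.3, 1.4, 2.4]
finger_gap: 0.503
```

```bash
python3 q.py
```

```text
14.0 yaw -0.030460439040664734 M [0.325 0.205 0.14 ] p [ 0.563 -0.005  0.09 ] F [-1.323  1.426  2.435] g 0.50298539986449 j6 1.5711911050559637
axial 0.13 0.08560185931568128 axial 0.16 0.09804133181862351 axial 0.2 0.11462729515587983
```

Emit:
move_arm:
  plan:
    - [[0,0,0,-0.5,-1],[0,0,0,-0.5,-1],[0,0,0,0,-1]]

```text
time_s: 14.3
tool_pos: [0.5634, -0.0047, 0.0903]
tool_rot: [0.998, -0.065, -0.0, -0.0]
contact_force: [-1.6, 2.2, 3.2]
finger_gap: 0.498
```

```bash
python3 q.py
```

```text
14.3 yaw -0.1293127503294712 M [0.693 0.224 0.158] p [ 0.563 -0.005  0.09 ] F [-1.632  2.248  3.229] g 0.49806534968320193 j6 1.6699539901266827
axial 0.13 0.013067652390819745 axial 0.16 0.033383212373472866 axial 0.2 0.06047062568367705
```

Emit:
move_arm:
  plan:
    - [[0,0,0,-0.5,-1],[0,0,0,-0.5,-1],[0,0,0,0,-1]]

```text
time_s: 14.6
tool_pos: [0.5636, -0.0045, 0.0902]
tool_rot: [0.993, -0.114, -0.0, -0.0]
contact_force: [-0.7, 5.6, 2.0]
finger_gap: 0.499
```

```bash
python3 q.py
```

```text
14.6 yaw -0.22911696516729074 M [1.28  0.076 0.235] p [ 0.564 -0.004  0.09 ] F [-0.652  5.566  1.957] g 0.4987856469291948 j6 1.769489409687079
axial 0.13 0.03128193152759361 axial 0.16 0.08687038936723969 axial 0.2 0.16098833315343444
```

Emit:
move_arm:
  plan:
    - [[0,-0.02,0,-0.5,-1],[0,0,0,-0.5,-1],[0,0,0,0,-1]]

```text
time_s: 14.9
tool_pos: [0.5635, -0.0046, 0.0905]
tool_rot: [0.986, -0.164, -0.0, -0.001]
contact_force: [-2.5, 9.7, 5.7]
finger_gap: 0.505
```

```bash
python3 q.py
```

```text
14.9 yaw -0.3293631315531727 M [2.25  0.328 0.241] p [ 0.563 -0.005  0.091] F [-2.522  9.732  5.68 ] g 0.5047184220736066 j6 1.8675977257794267
axial 0.13 -0.10711426626249264 axial 0.16 -0.012072506290348046 axial 0.2 0.11464984033917802
```

Emit:
move_arm:
  plan:
    - [[0,0,0,-0.5,-1],[0,0,0,-0.5,-1],[0,0,0,0,-1]]

```text
time_s: 15.2
tool_pos: [0.5637, -0.0044, 0.0907]
tool_rot: [0.977, -0.213, -0.0, -0.001]
contact_force: [-2.4, 9.8, 6.4]
finger_gap: 0.508
```

```bash
python3 q.py
```

```text
15.2 yaw -0.42934434873466665 M [2.404 0.189 0.272] p [ 0.564 -0.004  0.091] F [-2.421  9.81   6.43 ] g 0.5083816606943021 j6 1.967616228794594
axial 0.13 -0.1339632978713731 axial 0.16 -0.03797699414957399 axial 0.2 0.09000474414615807
```

Emit:
move_arm:
  plan:
    - [[0,0,0,0,0.4],[0,0,0,0,0.4],[0,0,0,0,0.4],[0,0.03,0,1,0.4],[0,0,0,1,0.4],[0,0,0,1,0.4],[0,0,0,1,0.4],[0,0,0,1,0.4],[0,0,0,0,0.4],[0,0,0,0,0.4]]

```text
time_s: 16.2
tool_pos: [0.5636, -0.0048, 0.0901]
tool_rot: [0.999, 0.034, -0.0, 0.0]
contact_force: [1.7, 1.0, -0.2]
finger_gap: 0.699
```

```bash
python3 - <<'E'
from h import *
im,d=snap('scene')
f=lambda a:cv2.resize(a[155:195,305:375],None,fx=8,fy=7,interpolation=3)
a=cv2.imread('pics/scene4.png')
cv2.imwrite('pics/scene5.png',im[:,:,::-1])
g=lambda x:np.clip(f(x).astype(float)*1.3,0,255).astype(np.uint8)
cv2.imwrite('pics/b5.png',np.vstack([g(a),g(im[:,:,::-1])]))
E
python3 q.py
```

```text
16.25 yaw 0.06745796912366468 M [-0.007  0.031  0.031] p [ 0.564 -0.005  0.09 ] F [-0.021  0.285  0.78 ] g 0.698571982059057 j6 1.4738469349669896
axial 0.13 0.0451100719378636 axial 0.16 0.04798075088137366 axial 0.2 0.05180832280605373
```

View pics/b5.png

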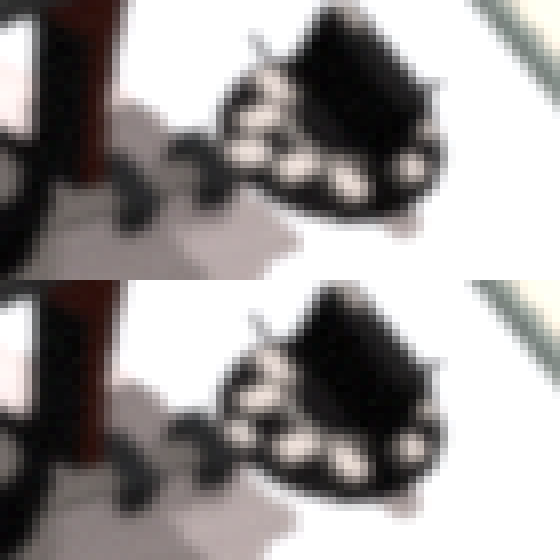

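The light nose at about (240,430) has drawn back compared with before, so the bolt is moving. I continue feeling.

Emit:
move_arm:
  plan:
    - [[0,0,0,0,-1],[0,0,0,0,-1],[0,0,0,0,-1],[0,0,0,0,-1],[0,0,0,-0.5,-1],[0,0,0,-0.5,-1],[0,0,0,0,-1]]

```text
time_s: 16.95
tool_pos: [0.5636, -0.0046, 0.0902]
tool_rot: [1.0, -0.015, 0.0, 0.0]
contact_force: [-0.1, -0.9, 0.0]
finger_gap: 0.503
```

```bash
python3 q.py
```

```text
16.95 yaw -0.030427764998754474 M [-0.191  0.041  0.197] p [ 0.564 -0.005  0.09 ] F [-0.061 -0.913  0.046] g 0.503411944422297 j6 1.5720666346961802
axial 0.13 0.21173657317892877 axial 0.16 0.20235941685134426 axial 0.2 0.18985654174789826
```

Emit:
move_arm:
  plan:
    - [[0,0,0,-0.4,-1],[0,0,0,-0.4,-1],[0,0,0,0,-1]]

```text
time_s: 17.25
tool_pos: [0.5637, -0.0045, 0.0902]
tool_rot: [0.999, -0.055, 0.0, -0.0]
contact_force: [0.3, 0.5, -0.4]
finger_gap: 0.5
```

```bash
python3 q.py
```

```text
17.25 yaw -0.109185591693714 M [ 0.001 -0.034  0.151] p [ 0.564 -0.005  0.09 ] F [ 0.252  0.508 -0.357] g 0.4997056501524662 j6 1.650735236920064
axial 0.13 0.1639557928736056 axial 0.16 0.16951037328182283 axial 0.2 0.1769164804927791
```

Emit:
move_arm:
  plan:
    - [[0,0,0,-0.4,-1],[0,0,0,-0.4,-1],[0,0,0,0,-1]]

```text
time_s: 17.55
tool_pos: [0.5636, -0.0043, 0.0902]
tool_rot: [0.996, -0.094, -0.0, -0.0]
contact_force: [-0.0, 0.4, 0.9]
finger_gap: 0.494
```

```bash
python3 q.py
```

```text
17.55 yaw -0.18873359261469955 M [ 0.413 -0.03   0.237] p [ 0.564 -0.004  0.09 ] F [-0.006  0.43   0.919] g 0.49380807922340525 j6 1.7302005011203756
axial 0.13 0.10011670481563674 axial 0.16 0.10448066361512397 axial 0.2 0.11029927534777359
```

Emit:
move_arm:
  plan:
    - [[0,0,0,0,-1],[0,0,0,0,-1],[0,0,0,-0.3,-1],[0,0,0,-0.3,-1],[0,0,0,0,-1]]
  force: 20

```text
time_s: 18.05
tool_pos: [0.5636, -0.0039, 0.0903]
tool_rot: [0.992, -0.124, -0.0, -0.0]
contact_force: [-0.9, 5.7, 2.9]
finger_gap: 0.499
```

```bash
python3 q.py
```

```text
18.05 yaw -0.24944297973781507 M [1.548 0.12  0.509] p [ 0.564 -0.004  0.09 ] F [-0.923  5.741  2.919] g 0.4991514058375457 j6 1.7907809664426242
axial 0.13 0.20634614780901148 axial 0.16 0.2632955638419739 axial 0.2 0.33922811855259044
```

Emit:
move_arm:
  plan:
    - [[0,0,0,-0.3,-1],[0,0,0,-0.3,-1],[0,0,0,0,-1]]

```text
time_s: 18.35
tool_pos: [0.5636, -0.0039, 0.0904]
tool_rot: [0.988, -0.154, -0.0, -0.0]
contact_force: [-1.7, 6.3, 4.2]
finger_gap: 0.494
```

```bash
python3 q.py
```

```text
18.35 yaw -0.30924668183871473 M [1.634 0.111 0.545] p [ 0.564 -0.004  0.09 ] F [-1.744  6.288  4.23 ] g 0.49430828066058435 j6 1.850613735239915
axial 0.13 0.22899227030586305 axial 0.16 0.29022488881759634 axial 0.2 0.3718683801665741
```

Emit:
move_arm:
  plan:
    - [[0,0,0,0,0.4],[0,0,0,0,0.4],[0,0,0,0,0.4],[0,0,0,1,0.4],[0,0,0,1,0.4],[0,0,0,0.6,0.4],[0,0,0,0,0.4],[0,0,0,0,0.4]]
  force: 16

```text
time_s: 19.15
tool_pos: [0.5635, -0.0047, 0.0901]
tool_rot: [1.0, -0.026, -0.0, 0.0]
contact_force: [0.6, -0.4, 0.1]
finger_gap: 0.699
```

```bash
python3 q.py; python3 - <<'E'
from h import *
im,d=snap('scene')
f=lambda a:cv2.resize(a[155:195,305:375],None,fx=8,fy=7,interpolation=3)
a=cv2.imread('pics/scene5.png')
cv2.imwrite('pics/scene6.png',im[:,:,::-1])
g=lambda x:np.clip(f(x).astype(float)*1.3,0,255).astype(np.uint8)
cv2.imwrite('pics/b6.png',np.vstack([g(a),g(im[:,:,::-1])]))
E
```

```text
19.15 yaw -0.051907441408608875 M [ 0.008 -0.025  0.026] p [ 0.564 -0.005  0.09 ] F [ 0.636 -0.448  0.117] g 0.6988494600128257 j6 1.5933045720156098
axial 0.13 0.005404953552692506 axial 0.16 0.001836138993627458 axial 0.2 -0.0029222804184592744
```

View pics/b6.png

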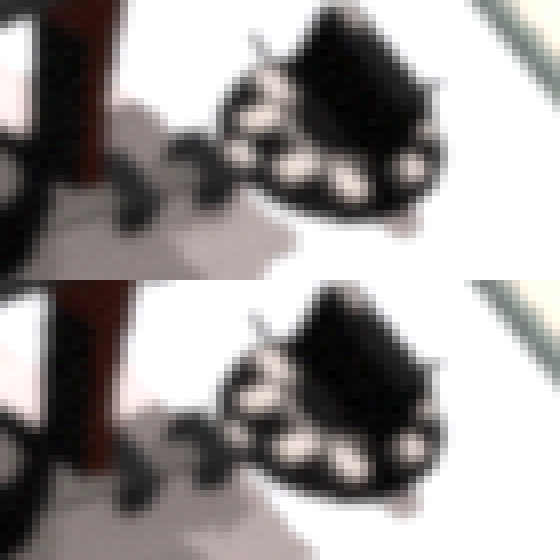

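Emit:
move_arm:
  plan:
    - [[0,0,0,0,-1],[0,0,0,0,-1],[0,0,0,0,-1],[0,0,0,0,-1],[0,0,0,-0.3,-1],[0,0,0,-0.3,-1],[0,0,0,0,-1]]
  force: 16

```text
time_s: 19.9
tool_pos: [0.5635, -0.0044, 0.0903]
tool_rot: [0.998, -0.055, -0.0, -0.0]
contact_force: [-0.9, 1.0, 2.2]
finger_gap: 0.498
```

```bash
python3 q.py
```

```text
19.9 yaw -0.11038958153807223 M [0.277 0.185 0.184] p [ 0.564 -0.004  0.09 ] F [-0.946  0.956  2.153] g 0.4982124442617717 j6 1.6518617245817424
axial 0.13 0.12384607638734088 axial 0.16 0.13209039975834602 axial 0.2 0.14308283091968624
```

The nose has drawn back further and now shows only as a faint patch at about (238,432). I continue with the firmer grip.

Emit:
move_arm:
  plan:
    - [[0,0,0,-0.3,-1],[0,0,0,-0.3,-1],[0,0,0,0,-1]]

```text
time_s: 20.2
tool_pos: [0.5635, -0.0044, 0.0903]
tool_rot: [0.996, -0.085, -0.0, -0.0]
contact_force: [-1.2, 0.8, 1.5]
finger_gap: 0.498
```

```bash
python3 q.py
```

```text
20.2 yaw -0.1694433069609971 M [0.457 0.09  0.22 ] p [ 0.564 -0.004  0.09 ] F [-1.234  0.786  1.527] g 0.49775402018669923 j6 1.7110268444784276
axial 0.13 0.0823688799994433 axial 0.16 0.08843541694163322 axial 0.2 0.09652413286455312
```

Emit:
move_arm:
  plan:
    - [[0,0,0,-0.3,-1],[0,0,0,-0.3,-1],[0,0,0,0,-1]]

```text
time_s: 20.5
tool_pos: [0.5638, -0.0043, 0.0902]
tool_rot: [0.993, -0.114, 0.0, -0.0]
contact_force: [0.5, 2.6, 0.5]
finger_gap: 0.494
```

```bash
python3 q.py
```

```text
20.5 yaw -0.22896393939521686 M [ 0.64  -0.062  0.364] p [ 0.564 -0.004  0.09 ] F [0.487 2.584 0.493] g 0.4943142801157915 j6 1.770539540650721
axial 0.13 0.23924358845495292 axial 0.16 0.26628073834178057 axial 0.2 0.30233027152421743
```

Emit:
move_arm:
  plan:
    - [[0,0,0,-0.3,-1],[0,0,0,-0.3,-1],[0,0,0,0,-1]]

```text
time_s: 20.8
tool_pos: [0.5641, -0.0042, 0.0902]
tool_rot: [0.99, -0.144, 0.0, -0.0]
contact_force: [2.0, 3.5, -0.3]
finger_gap: 0.495
```

```bash
python3 q.py
```

```text
20.8 yaw -0.28874670679479403 M [ 1.079 -0.337  0.488] p [ 0.564 -0.004  0.09 ] F [ 2.018  3.457 -0.309] g 0.4946938854280982 j6 1.8302223773513022
axial 0.13 0.24077280074205507 axial 0.16 0.27907537299444785 axial 0.2 0.3301454693309715
```

Emit:
move_arm:
  plan:
    - [[0,0,0,0,0.4],[0,0,0,0,0.4],[0,0,0,0,0.4],[0,0,0,1,0.4],[0,0,0,1,0.4],[0,0,0,0.8,0.4],[0,0,0,0,0.4],[0,0,0,0,-1],[0,0,0,0,-1],[0,0,0,0,-1],[0,0,0,0,-1],[0,0,0,0,-1]]
  force: 18

```text
time_s: 22.0
tool_pos: [0.5635, -0.0049, 0.0902]
tool_rot: [1.0, -0.005, -0.0, 0.0]
contact_force: [-0.4, -2.9, 1.1]
finger_gap: 0.508
```

```bash
python3 q.py
```

```text
22.0 yaw -0.010513813819455908 M [-0.561  0.095 -0.039] p [ 0.564 -0.005  0.09 ] F [-0.378 -2.931  1.055] g 0.5080018646750714 j6 1.552079110817664
axial 0.13 0.02692799532747948 axial 0.16 -0.0034656847336937443 axial 0.2 -0.04399059148192472
```

Emit:
move_arm:
  plan:
    - [[0,0,0,-0.3,-1],[0,0,0,-0.3,-1],[0,0,0,0,-1]]

```text
time_s: 22.3
tool_pos: [0.5635, -0.0045, 0.0902]
tool_rot: [0.999, -0.035, -0.0, -0.0]
contact_force: [-0.8, -0.7, 0.8]
finger_gap: 0.499
```

```bash
python3 q.py
```

```text
22.3 yaw -0.07045104324864378 M [0.053 0.09  0.168] p [ 0.564 -0.004  0.09 ] F [-0.799 -0.658  0.765] g 0.49945953885064476 j6 1.611894612239683
axial 0.13 0.1099318849565415 axial 0.16 0.10199835222645667 axial 0.2 0.09142030858634355
```

Emit:
move_arm:
  plan:
    - [[0,0,0,-0.3,-1],[0,0,0,-0.3,-1],[0,0,0,0,-1]]

```text
time_s: 22.6
tool_pos: [0.5635, -0.0044, 0.0902]
tool_rot: [0.998, -0.065, -0.0, -0.0]
contact_force: [-0.6, 0.4, 2.5]
finger_gap: 0.498
```

```bash
python3 q.py
```

```text
22.6 yaw -0.1295494640745175 M [0.263 0.137 0.266] p [ 0.564 -0.004  0.09 ] F [-0.62   0.429  2.501] g 0.49838648907286354 j6 1.671110012156591
axial 0.13 0.18215985783297012 axial 0.16 0.18555782027375306 axial 0.2 0.1900884368614636
```

Emit:
move_arm:
  plan:
    - [[0,0,0,-0.3,-1],[0,0,0,-0.3,-1],[0,0,0,0,-1]]

```text
time_s: 22.9
tool_pos: [0.5635, -0.0042, 0.0903]
tool_rot: [0.996, -0.094, -0.0, -0.0]
contact_force: [-1.3, 1.4, 2.6]
finger_gap: 0.498
```

```bash
python3 q.py
```

```text
22.9 yaw -0.18903163834466621 M [0.718 0.147 0.343] p [ 0.564 -0.004  0.09 ] F [-1.321  1.403  2.612] g 0.4983026801730872 j6 1.7305444669105194
axial 0.13 0.13883368611545865 axial 0.16 0.15104138139285167 axial 0.2 0.16731830842937576
```

Emit:
move_arm:
  plan:
    - [[0,0,0,-0.3,-1],[0,0,0,-0.3,-1],[0,0,0,0,-1]]

```text
time_s: 23.2
tool_pos: [0.5642, -0.0045, 0.0902]
tool_rot: [0.992, -0.124, 0.001, -0.0]
contact_force: [2.4, 1.9, -0.5]
finger_gap: 0.495
```

```bash
python3 q.py
```

```text
23.2 yaw -0.24858460112248165 M [ 0.651 -0.308  0.377] p [ 0.564 -0.004  0.09 ] F [ 2.408  1.937 -0.472] g 0.49470583647774724 j6 1.790332874145228
axial 0.13 0.21902681212715866 axial 0.16 0.24248365655585571 axial 0.2 0.2737594491274518
```

Emit:
move_arm:
  plan:
    - [[0,0,0,-0.2,-1],[0,0,0,-0.2,-1],[0,0,0,0,-1]]

```text
time_s: 23.5
tool_pos: [0.5639, -0.0043, 0.0903]
tool_rot: [0.989, -0.145, 0.0, -0.0]
contact_force: [1.7, 4.5, -0.5]
finger_gap: 0.496
```

```bash
python3 q.py
```

```text
23.5 yaw -0.2904885251864535 M [ 1.18  -0.455  0.478] p [ 0.564 -0.004  0.09 ] F [ 1.688  4.506 -0.533] g 0.4958907865128811 j6 1.8319495432010147
axial 0.13 0.23518968746042032 axial 0.16 0.28364705449668065 axial 0.2 0.34825687721169446
```

The torque rises linearly with twist, at about 2 N m per rad, and repeats at the same angle with the firmer grip. That means the shaft is on its stop, at about 0.35 N m and well under the strain limit. I let go, lift and check the bolt.

Emit:
move_arm:
  plan:
    - [[0,0,0,0,0.4],[0,0,0,0,0.4],[0,0,0,0,0.4],[0,0,0.5,0,0.4],[0,0,0.5,0,0.4],[0,0,0.5,1,0.4],[0,0,0.5,1,0.4],[0,0,0,1,0.4],[0,0,0,1,0.4],[0,0,0,1,0.4],[0,0,0,1,0.4],[0,0,0,1,0.4]]
  force: 20

```text
time_s: 24.7
tool_pos: [0.5632, -0.0048, 0.1901]
tool_rot: [0.979, 0.205, -0.0, 0.0]
contact_force: [-0.4, -0.1, 0.3]
finger_gap: 0.699
```

Emit:
move_arm:
  plan:
    - [[0,0,0,1,0.4],[0,0,0,1,0.4],[0,0,0,1,0.4],[0,0,0,1,0.4],[0,0,0,1,0.4],[0,0,0,1,0.4],[0,0,0,1,0.4],[0,0,0,1,0.4],[0,0,0,1,0.4],[0,0,0,1,0.4],[0,0,0,1,0.4],[0,0,0,1,0.4]]

```text
time_s: 25.9
tool_pos: [0.5632, -0.0048, 0.1901]
tool_rot: [0.692, 0.722, -0.0, -0.0]
contact_force: [-0.3, -0.3, 0.3]
finger_gap: 0.702
```

```bash
python3 q.py; python3 - <<'E'
from h import *
im,d=snap('scene','scene7.png')
f=lambda a:cv2.resize(a[150:200,285:375],None,fx=8,fy=6,interpolation=3)
a=cv2.imread('pics/scene1.png')
cv2.imwrite('pics/b7.png',np.vstack([f(a),f(im[:,:,::-1])]))
E
```

```text
25.9 yaw 1.6136647349174824 M [-0.037 -0.067  0.037] p [ 0.563 -0.005  0.19 ] F [-0.328 -0.27   0.346] g 0.7021010921148553 j6 -0.07235955832469829
axial 0.13 0.03005577678081967 axial 0.16 0.026798924089343912 axial 0.2 0.02245645383404291
```

View pics/b7.png

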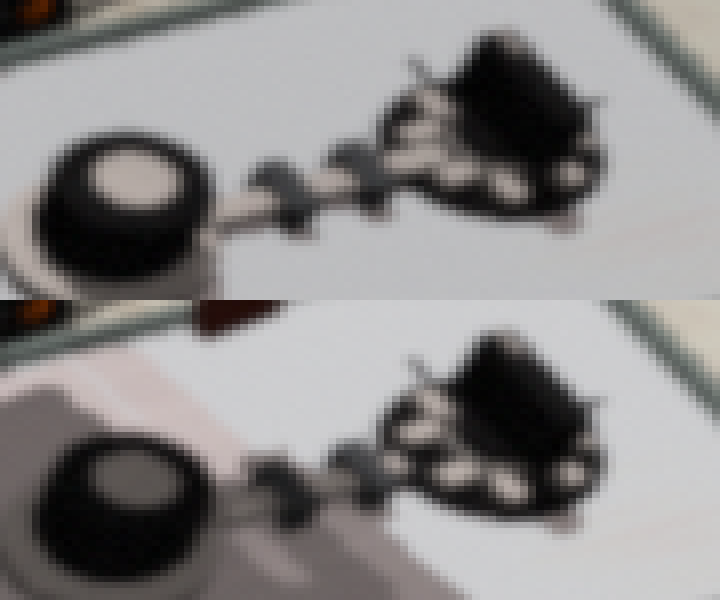

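The bolt nose has drawn back from about (445,155) to about (405,465), roughly 13 mm, which fits the stop. Next is the selector.

Emit:
move_arm:
  plan:
    - [[-0.04,-0.25,0,1,0],[-0.04,-0.25,0,1,0],[-0.04,-0.25,0,1,0],[-0.04,-0.25,0,1,0],[-0.04,-0.25,0,1,0],[-0.04,-0.25,0,1,0],[-0.04,-0.25,0,1,0],[-0.04,-0.25,0,1,0],[-0.04,-0.25,0,1,0],[-0.02,-0.25,0,1,0],[0,0,0,1,0],[0,0,0,1,0]]

```text
time_s: 27.15
tool_pos: [0.5442, -0.1302, 0.1901]
tool_rot: [0.165, 0.986, -0.0, -0.0]
contact_force: [0.3, 0.1, -0.5]
finger_gap: 0.502
```

Emit:
move_arm:
  plan:
    - [[0,0,0,0.9,0],[0,0,0,0.9,0],[0,0,0,0,0],[0,0,0,0,0]]

```text
time_s: 27.55
tool_pos: [0.5444, -0.1297, 0.1901]
tool_rot: [0.078, 0.997, -0.0, -0.0]
contact_force: [0.0, 0.1, -0.8]
finger_gap: 0.502
```

```bash
python3 q.py
```

```text
27.55 yaw 2.98625319087007 M [ 0.034 -0.096  0.038] p [ 0.544 -0.13   0.19 ] F [ 0.047  0.073 -0.837] g 0.5023282700859149 j6 -1.6704613423011085
axial 0.13 0.02324124876848279 axial 0.16 0.024054651450923472 axial 0.2 0.025139188360844382
```

Yaw is right (2.986 − π = −0.155). I correct y by −2.8 mm, descend 0.1 m and close.

Emit:
move_arm:
  plan:
    - [[0,-0.055,-0.4,0,0],[0,0,-0.4,0,0],[0,0,-0.4,0,0],[0,0,-0.4,0,0],[0,0,-0.4,0,0],[0,0,0,0,0],[0,0,0,0,-1],[0,0,0,0,-1],[0,0,0,0,-1],[0,0,0,0,-1],[0,0,0,0,-1]]
  force: 15

```text
time_s: 28.65
tool_pos: [0.545, -0.1333, 0.0911]
tool_rot: [0.076, 0.997, -0.001, 0.001]
contact_force: [-1.7, -4.6, 3.6]
finger_gap: 0.146
```

```bash
python3 q.py
```

```text
28.65 yaw 2.990133674124165 M [-0.849  0.089 -0.006] p [ 0.545 -0.133  0.091] F [-1.691 -4.583  3.63 ] g 0.1455542079163693 j6 -1.6783543863524475
axial 0.13 0.07324405183393402 axial 0.16 0.02399676442521005 axial 0.2 -0.04166628545308858
```

Emit:
move_arm:
  plan:
    - [[0,0,0,-0.5,-1],[0,0,0,-0.5,-1],[0,0,0,-0.5,-1],[0,0,0,-0.5,-1],[0,0,0,0,-1]]

```text
time_s: 29.15
tool_pos: [0.5452, -0.1332, 0.0908]
tool_rot: [0.175, 0.985, -0.001, 0.001]
contact_force: [-0.7, -5.7, 0.1]
finger_gap: 0.161
```

```bash
python3 q.py
```

```text
29.15 yaw 2.789637835112366 M [-0.624 -0.227  0.175] p [ 0.545 -0.133  0.091] F [-0.67  -5.75   0.128] g 0.16073713385347768 j6 -1.4782503290778224
axial 0.13 0.1060123413778844 axial 0.16 0.04649292501078014 axial 0.2 -0.03286629681202558
```

Torque is still low past the 0.1 rad of play, so the selector is free. I continue.

Emit:
move_arm:
  plan:
    - [[0,0,0,-0.7,-1],[0,0,0,-0.7,-1],[0,0,0,-0.7,-1],[0,0,0,-0.7,-1],[0,0,0,-0.7,-1],[0,0,0,0,-1]]

```text
time_s: 29.75
tool_pos: [0.5449, -0.1331, 0.0909]
tool_rot: [0.344, 0.939, -0.0, 0.001]
contact_force: [-1.3, -5.2, 3.0]
finger_gap: 0.181
```

```bash
python3 q.py
```

```text
29.75 yaw 2.439425408875512 M [-0.659 -0.06   0.18 ] p [ 0.545 -0.133  0.091] F [-1.27  -5.219  2.986] g 0.18053238987506853 j6 -1.1280030915871562
axial 0.13 0.15099760909091933 axial 0.16 0.09594022459380705 axial 0.2 0.02253037859765729
```

Emit:
move_arm:
  plan:
    - [[0,0,0,-0.7,-1],[0,0,0,-0.7,-1],[0,0,0,-0.7,-1],[0,0,0,-0.7,-1],[0,0,0,0,-1]]

```text
time_s: 30.25
tool_pos: [0.5446, -0.1328, 0.0908]
tool_rot: [0.471, 0.882, -0.0, 0.0]
contact_force: [-3.5, -4.5, 6.0]
finger_gap: 0.195
```

```bash
python3 q.py
```

```text
30.25 yaw 2.16041837115359 M [-0.514  0.181  0.131] p [ 0.545 -0.133  0.091] F [-3.484 -4.506  6.014] g 0.19505187986806294 j6 -0.8490778315620652
axial 0.13 0.08461480569928675 axial 0.16 0.03335610643018028 axial 0.2 -0.034988825928628384
```

Emit:
move_arm:
  plan:
    - [[0,0,0,-0.7,-1],[0,0,0,-0.7,-1],[0,0,0,-0.7,-1],[0,0,0,-0.7,-1],[0,0,0,-0.7,-1],[0,0,0,-0.7,-1],[0,0,0,0,-1]]

```text
time_s: 30.95
tool_pos: [0.5447, -0.1323, 0.0907]
tool_rot: [0.644, 0.765, 0.0, 0.0]
contact_force: [-2.5, -0.8, 5.7]
finger_gap: 0.212
```

```bash
python3 q.py
```

```text
30.95 yaw 1.7413320630816358 M [-0.166  0.026  0.086] p [ 0.545 -0.132  0.091] F [-2.494 -0.791  5.739] g 0.21180038879982382 j6 -0.4301455204731218
axial 0.13 0.08642457061632194 axial 0.16 0.07449070526557486 axial 0.2 0.058578884797912074
```

Emit:
move_arm:
  plan:
    - [[0,0,0,-0.6,-1],[0,0,0,-0.6,-1],[0,0,0,0,-1]]

```text
time_s: 31.25
tool_pos: [0.5448, -0.1323, 0.0907]
tool_rot: [0.689, 0.725, 0.0, 0.0]
contact_force: [-2.2, -1.4, 6.0]
finger_gap: 0.214
```

```bash
python3 q.py
```

```text
31.25 yaw 1.621764746471209 M [-0.172 -0.024  0.022] p [ 0.545 -0.132  0.091] F [-2.247 -1.421  6.008] g 0.21395832323038352 j6 -0.3105640643791885
axial 0.13 -0.00011826421657313648 axial 0.16 -0.01807526222960156 axial 0.2 -0.042017926246972793
```

Emit:
move_arm:
  plan:
    - [[0,0,0,-0.5,-1],[0,0,0,0,-1]]

```text
time_s: 31.45
tool_pos: [0.5449, -0.1323, 0.0907]
tool_rot: [0.707, 0.708, 0.0, 0.0]
contact_force: [-1.5, -0.8, 5.5]
finger_gap: 0.217
```

```bash
python3 q.py
```

```text
31.45 yaw 1.5721053893868517 M [-0.106 -0.048  0.085] p [ 0.545 -0.132  0.091] F [-1.486 -0.771  5.462] g 0.21691938759891843 j6 -0.2609120565494778
axial 0.13 0.0688906008352609 axial 0.16 0.05872878488968555 axial 0.2 0.045179696962251735
```

Emit:
move_arm:
  plan:
    - [[0,0,0,-0.6,-1],[0,0,0,0,-1]]

```text
time_s: 31.65
tool_pos: [0.5449, -0.1321, 0.0907]
tool_rot: [0.727, 0.686, 0.0, 0.0]
contact_force: [-1.6, -0.6, 5.5]
finger_gap: 0.221
```

```bash
python3 q.py
```

```text
31.65 yaw 1.5122967749321843 M [0.123 0.005 0.378] p [ 0.545 -0.132  0.091] F [-1.563 -0.555  5.474] g 0.22106689628862253 j6 -0.20104490281528364
axial 0.13 0.27866379422511434 axial 0.16 0.27058298305766365 axial 0.2 0.2598085681677294
```

Emit:
move_arm:
  plan:
    - [[0,0,0,-0.6,-1],[0,0,0,0,-1]]

```text
time_s: 31.85
tool_pos: [0.5449, -0.1324, 0.0908]
tool_rot: [0.748, 0.664, 0.0, 0.0]
contact_force: [-2.2, -1.1, 5.3]
finger_gap: 0.224
```

```bash
python3 q.py
```

```text
31.85 yaw 1.4529098075183469 M [-0.166  0.057  0.443] p [ 0.545 -0.132  0.091] F [-2.235 -1.108  5.254] g 0.22354840462145645 j6 -0.14123750501449703
axial 0.13 0.411633502070967 axial 0.16 0.3968728042118219 axial 0.2 0.37719187373296187
```

Torque rose sharply from 0.06 to 0.4 N m, so the selector is on its stop. I turn back to neutral, let go, lift and check.

Emit:
move_arm:
  plan:
    - [[0,0,0,0.7,-1],[0,0,0,0,0],[0,0,0,0,0],[0,0,0,0,0],[0,0,0.4,0,0],[0,0,0.6,0,0],[0,0,0.8,0,0],[0,0,0.8,0,0],[0,-0.4,0.4,0,0]]

```text
time_s: 32.75
tool_pos: [0.5458, -0.1514, 0.2436]
tool_rot: [0.724, 0.69, 0.001, 0.001]
contact_force: [0.3, 0.2, 0.4]
finger_gap: 0.496
```

Emit:
move_arm:
  plan:
    - [[-0.4,-0.6,0,0,0],[-0.4,-0.6,0,0,0],[-0.4,-0.6,0,0,0],[-0.4,-0.6,0,0,0],[-0.4,-0.6,0,0,0],[-0.4,-0.6,0,0,0],[-0.4,-0.6,0,0,0],[-0.4,-0.6,0,0,0],[-0.4,-0.6,0,0,0],[-0.4,-0.6,0,0,0],[0,0,0,0,0],[0,0,0,0,0]]

```text
time_s: 33.95
tool_pos: [0.3442, -0.4524, 0.2398]
tool_rot: [0.726, 0.688, 0.0, -0.0]
contact_force: [0.1, 0.4, -1.0]
finger_gap: 0.503
```

```bash
python3 q.py; python3 - <<'E'
from h import *
im,d=snap('scene','scene8.png'); np.save('sceneC.npy',cloud('scene',d))
im2,d=snap('top','top8.png'); np.save('topC.npy',cloud('top',d))
A=cv2.resize(im2[130:260,180:440],None,fx=3,fy=2.3,interpolation=3)
B=cv2.resize(im[120:250,180:440],None,fx=3,fy=2.3,interpolation=3)
cv2.imwrite('pics/b8.png',np.vstack([A,B])[:,:,::-1])
E
python3 fit.py
```

```text
33.95 yaw 1.5178817776695606 M [-0.037 -0.112 -0.008] p [ 0.344 -0.452  0.24 ] F [ 0.115  0.415 -1.036] g 0.5033532480701448 j6 -0.8888991799978456
axial 0.13 0.018376900812704378 axial 0.16 0.022779918777544053 axial 0.2 0.0286506093973303 top [ 0.3611 -0.0559 -0.1437] tilt 0.35029672954705376 yaw -0.1534739385226704 4454 5599
1 0.044 241 h 0.04673855298786057 mean [ 0.5609 -0.0035  0.1089] mid [ 0.5608 -0.004   0.1087] rect 560.7925415039062 -3.9847488403320312 38.77626037597656 40.281028747558594 2.1284308433532715
-1 0.044 101 h 0.04669361334997858 mean [ 0.5406 -0.1314  0.1087] mid [ 0.5414 -0.1316  0.1093] rect 541.4263916015625 -131.55267333984375 44.83491897583008 11.971149444580078 89.97433471679688
1 0.03 281 h 0.04637690527915591 mean [ 0.5615 -0.0036  0.1083] mid [ 0.5633 -0.0032  0.1084] rect 563.3272705078125 -2.9729270935058594 43.90626525878906 42.490997314453125 2.7081453800201416
-1 0.03 122 h 0.04632062015278496 mean [ 0.5416 -0.1309  0.108 ] mid [ 0.5422 -0.1325  0.1041] rect 542.0331420898438 -132.48501586914062 47.302574157714844 13.299461364746094 89.4744262695
[... 164 characters left out ...]
d [ 0.5614 -0.0041  0.1088] rect 560.888671875 -3.6385936737060547 39.04469299316406 42.837337493896484 11.308089256286621
-1 0.044 89 h 0.04650830521764171 mean [ 0.5397 -0.1314  0.1092] mid [ 0.5401 -0.1322  0.109 ] rect 539.8698120117188 -132.12879943847656 12.44926929473877 46.732460021972656 1.217421531677246
1 0.03 354 h 0.04600956775023554 mean [ 0.5585 -0.0002  0.1064] mid [ 0.5611 -0.0037  0.1025] rect 560.913818359375 -3.7884883880615234 39.50190353393555 42.958919525146484 7.323871612548828
-1 0.03 144 h 0.045464306152211614 mean [ 0.5397 -0.1292  0.1054] mid [ 0.5403 -0.1315  0.1022] rect 540.2263793945312 -131.46749877929688 48.18761444091797 13.126782417297363 89.46449279785156
```

View pics/b8.png

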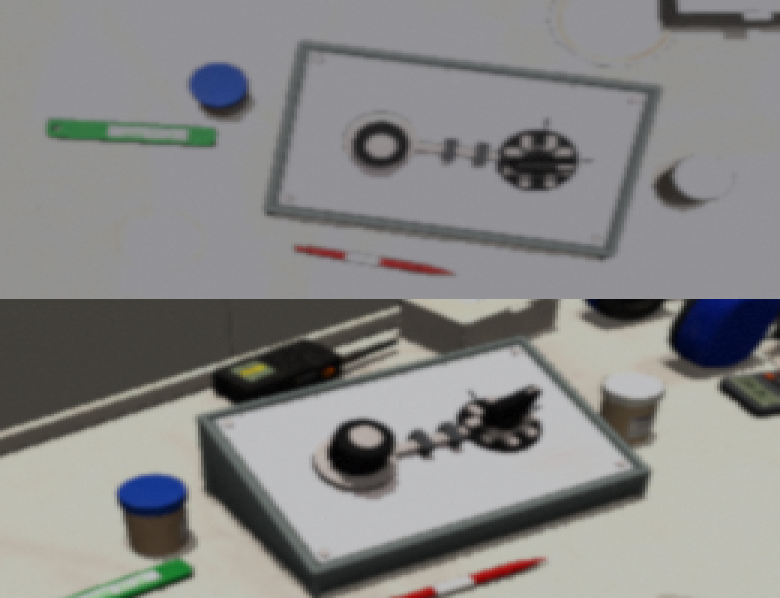

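The selector bar at about (538,160) in the top view now lies across the slope. Its long side gives about 1.41 rad, and the stop is at 1.40. The bolt is drawn, and the pots, pen and stick are where they were.

```bash
python3 -c "from bench import *; print(hand_in())"
```

```text
the job is handed in; nothing more can be done
None
```

The job is done and handed in at about 34 s of the 69 s allowed.

- **Isolator:** I turned it clockwise in several strokes with a light grip until the torque climbed steadily, at about 2 N m per rad. A repeat try gave nearly the same torque at the same angle, so I took that as the stop. The torque peaked at an estimated 0.35–0.37 N m, below the 0.6 N m strain limit. Before the selector was turned, the picture showed the bolt nose drawn back by about 13 mm.
- **Selector:** It turned freely past the play the bolt would allow. Torque then jumped to about 0.4 N m at its stop, and I let go and backed the arm away.

**Last checks:**
- The bar measures about 1.41 rad from both cameras, against a stop at 1.40.
- The pots, pen and stick look unmoved.
- The robot is clear, with no contact force beyond sensor noise.

**Checks that were less certain:**
- Torque readings on the isolator were blurred by side forces, because the tool could not tilt to match the sloped face.
- The 12 N grip probably slipped, so I used 16–20 N to confirm the stop.
- The bolt travel is only a rough reading from the picture, backed up by the selector turning freely.

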